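# Count along the hall rack and slide the glasses case into the third gap

## Task

Find the third gap of the divider rack by touch: starting from its left-hand end as you face its open side, run a fingertip along the row of uprights, touching the first, then the second, then the third, so that the third gap is the one just beyond the third upright. Then push the glasses case along the cabinet top, lengthwise, into that gap until it is fully home against the rack's back rail. Do not pick the case up or tip it, and leave the vase, the steel tube and the door knob where they stand.

Things in the scene. Friction and masses are not known exactly. Their poses are not given: they have to be found in the camera images.
- rack: Fixed beech divider rack: five uprights in a row joined by a back rail, four 54 mm gaps, no floor, open at the front. Origin on the cabinet top under the middle of upright 3. x points from the open front to the back rail, y to the left-hand end seen from the front, z up. Uprights at y = +124, +62, 0, -62, -124 mm; third gap centred at y = -31. Back rail: inner face x = +60 mm, 12 thick, 40 high.
- upright1: First upright, the left-hand end of the rack: 8 mm thick (y), 120 mm long (x, 60 mm either way from the middle), 55 mm high, with rounded top and nose. Origin in the middle of its top edge, 55 mm above the cabinet top; axes as the rack's.
- upright2: Second upright, made as the first.
- upright3: Third upright, made as the first; the third gap is on its far side from the first upright.
- upright4: Fourth upright, made as the first; the other wall of the third gap.
- case: Loose hard stone-grey glasses case lying flat before the rack's open side, roughly pointing at it: 150 mm long (x), 44 wide (y), 34 high, upright corners rounded to 12 mm, about 130 g. Origin at the centre of its underside. Fully home, its front end touches the back rail, its origin is at x = -15 mm in the rack's frame and 30 mm of it still stands out of the gap.
- vase: Loose white ceramic bud vase, 74 mm across at most, 135 mm high, standing behind the rack; origin at the centre of its foot. Leave alone.
- tube: Loose stainless steel twist cap tube, 27 mm across, 96 mm high, standing behind the rack's back rail; origin at the centre of its foot. Leave alone.
- knob: Loose chrome door knob standing on its 60 mm round rose, 62 mm high; origin at the centre of its foot. Leave alone.
Not all that is in view belongs to the job. Several things have the shape of the case; the one meant has the colours described above.

How it is judged (in metres and radians):
On the way, in this order (a step that is already met when the one before it is completed fails the run):
1. a fingertip touches the first upright (contact force between the fingers and upright1 above 0.3 N), for 0.04 s.
2. then the second upright (contact force between the fingers and upright2 above 0.3 N), for 0.04 s.
3. then the third upright (contact force between the fingers and upright3 above 0.3 N), for 0.04 s.
4. then the case's front end goes 20 mm or more into the third gap (x of case in the frame of rack between -0.115 and -0.03 m and y of case in the frame of rack between -0.046 and -0.016 m and height (world z) of case below 0.006 m).
At the end, for the whole second after the job is handed in: The glasses case lies flat and still on the cabinet top in the third gap from the left, lengthwise, its front end within 6 mm of the back rail (x of case in the frame of rack between -0.021 and -0.009 m and y of case in the frame of rack between -0.04 and -0.022 m and angle between the x axis of case and the x axis of rack, either way round below 0.12 rad and angle between case's own z axis and vertical below 0.06 rad and height (world z) of case below 0.004 m and linear speed of case below 0.01 m/s); the robot touches nothing.
It fails at once if the case is lifted more than 12 mm or tipped up more than 20 degrees (height (world z) of case above 0.012 m or angle between case's own z axis and vertical above 0.35 rad).
It fails at once if the vase, the tube or the door knob is moved more than 20 mm or tipped (distance of any of vase, tube, knob from where it was at the start of the episode above 0.02 m or angle between any of vase, tube, knob's own z axis and vertical above 0.3 rad).
It also fails if it takes over 69 s, if anything falls off the work surface, if the arm or the gripper's body presses on something with over 40 N, if the wrist force passes 120 N, or if a joint passes its speed limit or range.

## Robot

A 7-joint arm with a two-finger parallel gripper is mounted at the origin on the work surface. World frame = base frame: x ahead of the robot, y to its left, z up, the work surface at z = 0. Lengths are in mm, angles in rad, forces in N, time in s.
With the tool pointing down it reaches from about 400 to 875 mm from the base axis. Payload 4.4 kg.
Tool frame: the origin (TCP) lies at the very end of the fingers, on their centre line; the grasp point (between the pads) lies 19 mm behind it (ctrl.grip_point_offset is the distance from the TCP to the grasp point, in mm); z points along the fingers, y is the line along which they close (so a half turn about z gives the same grasp; the last joint's range is limited). The gripper opens to 85 mm and grips with 20 to 120 N. Pads are 22 mm wide; open, the fingers measure 114 mm over their backs; the gripper's body (76 mm by 85 mm) begins 54 mm behind the grasp point. The pads swing forward as they close: fully open they stand 13 mm farther back than shut.
Start: joints at [1.216, 0.628, 0.038, 1.517, -0.027, 0.996, -0.02], TCP at [185.149, -623.087, 231.313] pointing down, gripper open.
Joint ranges: [-3.06, 3.06], [-0.37, 2.12], [-1.25, 1.32], [0.18, 2.47], [-1.1, 4.24], [0.23, 1.98], [-2.94, 2.94]. Speed limits (rad/s): [2.57, 2.57, 3.14, 3.14, 3.14, 3.14, 3.14].

## Interface

Orientations are given as [roll, pitch, yaw] about the fixed x, y, z axes, in that order (R = Rz(yaw) Ry(pitch) Rx(roll)).
In Python, from cell import ctrl gives the robot as it stands.
- The arm moves only by the tool jog_arm, never from a script. Its argument "increments" is one flat list of numbers, 7 for each row, row after row: the finger opening in cm, from 0 to 8.54, then the shift along the tool's x, y, z in cm, then the turn, a rotation vector about the tool's x, y, z in degrees. In form: [fingers, x, y, z, rx, ry, rz, fingers, x, y, z, rx, ry, rz, ...]. A call has 1 to 20 rows; each row is the pose to reach, as a shift and turn from the pose commanded when the call began, along the tool's axes at that moment; what a row does not reach only later rows make up. A row lasts 1/10 s, in which the tool goes at most 50 mm and 8.59 degrees, less where a joint would pass 70% of its speed; a pose out of reach is approached as far as the arm can. A call with a gripper value outside its range is refused whole. The fingers move at their own pace and stop on an object; the grip force is fixed at half the most. Time passes only in rows, so rows that repeat a pose let the fingers close. It gives the time, the measured TCP pose, the force, the opening and the grip force at its end, in the units of the state.
- ctrl.read_state(): the state, without advancing time (a new reading comes with each control period).
- ctrl.get_image(name): name is "scene" or "top" or "wrist"; returns the picture (384x512x3 uint8, red, green, blue); there is no depth.
- ctrl.camera_params(name): a dict with "fx", "fy", "cx", "cy" (pixels), "extrinsics" (4x4, takes a point from world to camera coordinates). Camera axes: x right, y down, z forward; pixel columns grow to the right and rows downward; lengths in mm; the calibration is good to about 2 mm. A picture is of the moment at which its call begins: read the wrist's pose just before it. camera_params takes no time and is no camera call; for the wrist camera it gives the pose at the moment of the call.
- ctrl.finish_job(): hands the job in; it is judged then, once.
The state is a dict: "clock": time; "qpos": joint angles; "qd": joint speeds; "tau": joint torques, N m; "eef_pos": TCP position; "tool_rot": TCP orientation; "force": force on the tool from outside, world axes, zero at the start; "torque": the same for the moment, N m; "width": finger opening in mm; "gripper_force": force on a finger pad.
Only numpy, scipy, OpenCV 4.12 (cv2) and the standard library are available. Lean on these libraries where they do the work, as an engineer would, in place of code of your own. Each camera call takes 0.05 s, during which the arm holds its last target. There are 200 camera calls.

## Working session

There is one attempt and no reset: what is moved stays moved. The work goes in short steps, Python scripts to look and compute and a tool call to move; the robot and the scene stay as the last step left them, time stands still between calls to the robot, and variables do not carry over. Pictures are saved under pics/ and viewed, at most 10 in all, crops included, and the job is handed in when it is done.

Besides the shell and the picture viewer there is one more tool, called after "Call:" as a command line: name --argument value ..., lists and objects as JSON in quotes. jog_arm: Moves the arm, as the interface text tells. Its arguments: {"type":"object","properties":{"increments":{"type":"array","items":{"type":"number"}}},"required":["increments"]}

```bash
mkdir -p pics; cat > h.py <<'E'
import numpy as np, cv2
from cell import ctrl
from scipy.spatial.transform import Rotation as R
def ray(name,u,v,z,P=None):
    P=P or ctrl.camera_params(name); E=np.array(P["extrinsics"])
    d=E[:3,:3].T@np.array([(u-P["cx"])/P["fx"],(v-P["cy"])/P["fy"],1]); c=-E[:3,:3].T@E[:3,3]
    return c+d*(z-c[2])/d[2]
def proj(name,p):
    P=ctrl.camera_params(name); E=np.array(P["extrinsics"]); q=E[:3,:3]@np.array(p)+E[:3,3]
    return [P["fx"]*q[0]/q[2]+P["cx"],P["fy"]*q[1]/q[2]+P["cy"]]
def save(n,f): 
    im=ctrl.get_image(n); cv2.imwrite(f"pics/{f}.png",im[:,:,::-1]); return im
E
python3 - <<'E'
from h import *
a=save("top","top0"); b=save("scene","scene0")
cv2.imwrite("pics/both0.png",np.hstack([a,b])[:,:,::-1][:, :])
s=ctrl.read_state(); print(s["clock"],s["eef_pos"],s["tool_rot"],s["force"],s["width"])
for n in("top","scene"):
    P=ctrl.camera_params(n);E=np.array(P["extrinsics"]);print(n,P["fx"],-E[:3,:3].T@E[:3,3],E[:3,:3].round(2).tolist())
E
```

```text
0.1 [ 184.9610585  -622.57179265  230.50531336] [-3.13995135e+00  3.12516945e-05  2.88718290e-01] [-0.21338095 -0.72750789 -0.24539885] 85.13559703858425
top 426.8387139777327 [ 273.57866879  -27.26629245 1307.18131831] [[0.02, -1.0, -0.0], [-0.97, -0.02, -0.22], [0.22, 0.01, -0.98]]
scene 399.37183365097974 [ 963.04209584 -720.68924436  574.06963646] [[0.86, 0.51, 0.02], [0.28, -0.45, -0.85], [-0.42, 0.73, -0.53]]
```

View pics/top0.png

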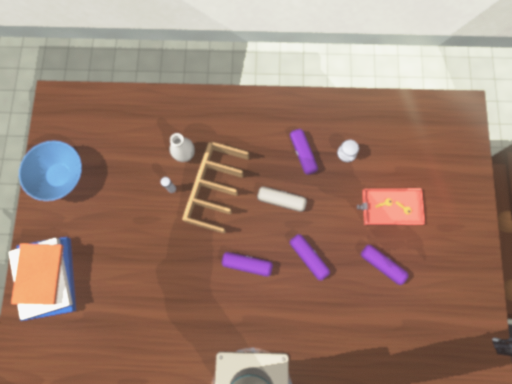

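View pics/scene0.png

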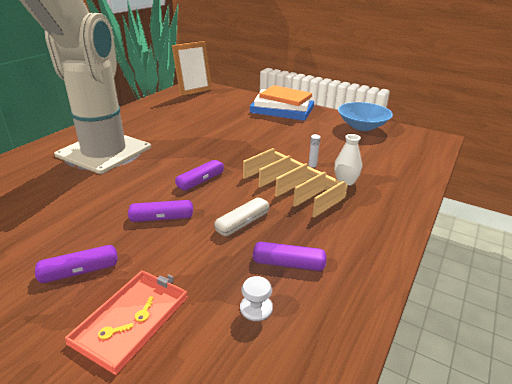

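The top view shows these candidates with the shape of the case: grey (282,199), and purple at (304,151), (247,264), (310,257) and (385,264). The stone-grey one at (282,199) is the one meant. The rack is at (215,190), open towards image right (world -y). Its left-hand end seen from the front is therefore the lowest upright, (205,225), nearest the robot, and gap 3 lies between the uprights ending at (236,191) and (241,173).

```bash
python3 - <<'E'
from h import *
a=cv2.imread("pics/top0.png"); c=a[130:240,150:320]; cv2.imwrite("pics/crop0.png",cv2.resize(c,None,fx=4.5,fy=4.5,interpolation=cv2.INTER_CUBIC))
hsv=cv2.cvtColor(a,cv2.COLOR_BGR2HSV)
m=((hsv[...,1]<70)&(hsv[...,2]>120)).astype(np.uint8); m[:180]=0;m[215:]=0;m[:,:250]=0;m[:,315:]=0
pts=cv2.findNonZero(m); r=cv2.minAreaRect(pts);print(r)
bx=[ray("top",*p,20)[:2] for p in cv2.boxPoints(r)];print(np.round(bx),np.mean(bx,0))
for n,u,v in [("u1tip",223,229),("u1",185,218),("u2",230,210),("u3",236,191),("u4",241,173),("u5",247,156),("u5b",210,144)]: print(n,ray("top",u,v,50).round())
for n,u,v in [("vase",183,155),("tube",171,190),("knob",347,157)]: print(n,ray("top",u,v,0).round())
E
```

```text
((281.6742858886719, 198.3464813232422), (49.92213821411133, 15.910669326782227), 14.931416511535645)
[[ 549.    1.]
 [ 599.  -11.]
 [ 561. -161.]
 [ 513. -148.]] [555.51793797 -79.77328105]
u1tip [451.  94.  50.]
u1 [482. 209.  50.]
u2 [509.  75.  50.]
u3 [568.  60.  50.]
u4 [625.  47.  50.]
u5 [680.  30.  50.]
u5b [716. 146.  50.]
vase [694. 238.   0.]
tube [578. 268.   0.]
knob [ 701. -288.    0.]
```

View pics/crop0.png

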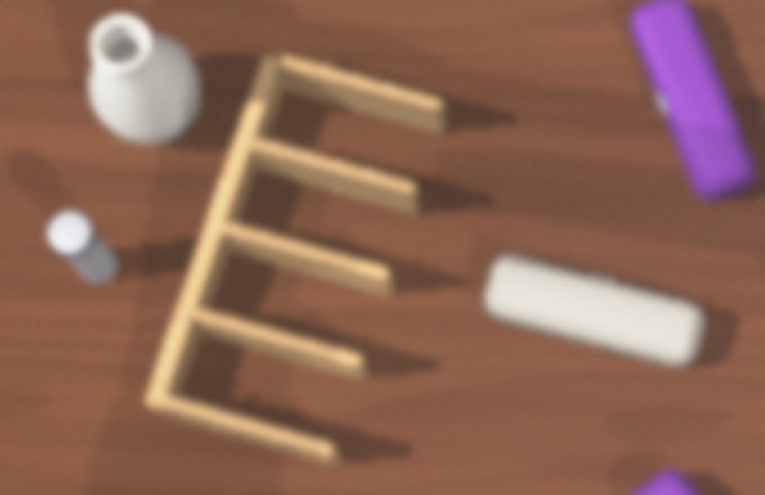

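The crop confirms it: the stone-grey case is at crop (590,310), lies flat and points at gap 3, with purple look-alikes to the sides. Next I move over the rack with the wrist camera.

```bash
cat >> h.py <<'E'
def goal(p,yaw=None,s=None):
    s=s or ctrl.read_state(); T=R.from_euler("xyz",s["tool_rot"])
    G=R.from_euler("xyz",[np.pi,0,yaw]) if yaw is not None else T
    print("shift cm",(T.inv().apply(np.array(p)-s["eef_pos"])/10).round(2),"rotvec deg",np.degrees((T.inv()*G).as_rotvec()).round(1))
E
python3 - <<'E'
from h import *
goal([545,-20,300],1.305)
P=ctrl.camera_params("wrist");E=np.array(P["extrinsics"]);s=ctrl.read_state()
print(P["fx"],-E[:3,:3].T@E[:3,3]-s["eef_pos"],E[:3,:3].round(2).tolist())
E
```

```text
shift cm [ 51.67 -47.52  -6.87] rotvec deg [ -0.1  -0.  -58.2]
308.7119026169235 [ 64.2041731   19.39664034 142.32898665] [[0.29, -0.96, -0.0], [-0.92, -0.28, 0.27], [-0.26, -0.07, -0.96]]
```

Call:
jog_arm --increments '[0,3.4,-3.2,-6.9,0,0,0,0,51.7,-47.5,-6.9,0,0,-58.2,0,51.7,-47.5,-6.9,0,0,-58.2,0,51.7,-47.5,-6.9,0,0,-58.2,0,51.7,-47.5,-6.9,0,0,-58.2,0,51.7,-47.5,-6.9,0,0,-58.2,0,51.7,-47.5,-6.9,0,0,-58.2,0,51.7,-47.5,-6.9,0,0,-58.2,0,51.7,-47.5,-6.9,0,0,-58.2,0,51.7,-47.5,-6.9,0,0,-58.2,0,51.7,-47.5,-6.9,0,0,-58.2,0,51.7,-47.5,-6.9,0,0,-58.2,0,51.7,-47.5,-6.9,0,0,-58.2,0,51.7,-47.5,-6.9,0,0,-58.2,0,51.7,-47.5,-6.9,0,0,-58.2,0,51.7,-47.5,-6.9,0,0,-58.2,0,51.7,-47.5,-6.9,0,0,-58.2,0,51.7,-47.5,-6.9,0,0,-58.2,0,51.7,-47.5,-6.9,0,0,-58.2,0,51.7,-47.5,-6.9,0,0,-58.2]'

```text
clock: 2.1
eef_pos: [545.1, -21.9, 300.4]
tool_rot: [3.142, 0.001, 1.302]
force: [0.1, -0.2, 0.3]
width: -0.3
gripper_force: 0.0
```

```bash
python3 - <<'E'
from h import *
s=ctrl.read_state();print(s["clock"],s["eef_pos"],s["tool_rot"],s["force"],s["qpos"])
import json;P=ctrl.camera_params("wrist");json.dump({k:np.array(v).tolist() for k,v in P.items()},open("w1.json","w"))
save("wrist","w1")
E
```

```text
2.1 [545.09893115 -21.86977728 300.38434032] [3.14153788e+00 5.43223837e-04 1.30243635e+00] [ 0.06335911 -0.24744822  0.34368628] [ 0.24068805  0.4219456  -0.36719364  1.71177871  0.17195982  1.03970712
 -0.45290812]
```

View pics/w1.png

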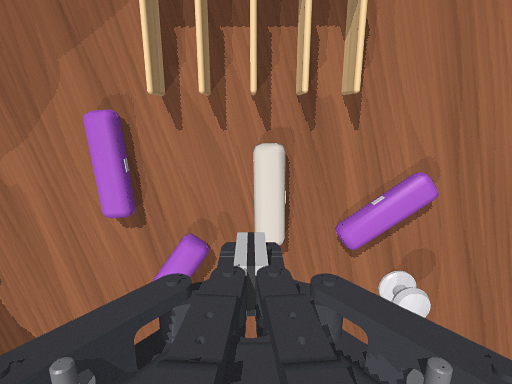

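The wrist view shows the five upright noses along row ~95 at columns ~157, 205, 253, 302 and 350, with upright 1 at the left. The grey case runs from (270,144) down, roughly facing the gap between columns 253 and 302.

```bash
cat > m.py <<'E'
from h import *
import json
P=json.load(open("w1.json")); a=cv2.imread("pics/w1.png"); hsv=cv2.cvtColor(a,cv2.COLOR_BGR2HSV)
# beech: brighter, yellowish
m=((hsv[...,0]>12)&(hsv[...,0]<30)&(hsv[...,2]>110)&(hsv[...,1]>60)).astype(np.uint8); m[110:]=0
m=cv2.morphologyEx(m,cv2.MORPH_OPEN,np.ones((3,3)))
n,l,st,c=cv2.connectedComponentsWithStats(m)
B=[]
for i in range(1,n):
    if st[i,4]<200: continue
    ys,xs=np.where(l==i); yb=ys.max(); x=xs[ys>=yb-2].mean(); print(st[i],yb,x); B.append([x,yb+.5])
B=np.array(sorted(B)); N=np.array([ray("",x,y,0,P)[:2] for x,y in B]); print(N.round(1), np.linalg.norm(np.diff(N,axis=0),axis=1).round(1))
ey=N[0]-N[-1]; ey/=np.linalg.norm(ey); ex=np.array([ey[1],-ey[0]]); o=N.mean(0)+60*ex
print("rack o",o.round(1),"yaw",np.arctan2(ex[1],ex[0]))
g=((hsv[...,1]<60)&(hsv[...,2]>140)).astype(np.uint8); g[:130]=0; g[228:]=0; g[:,:240]=0; g[:,300:]=0
p=cv2.findNonZero(g); r=cv2.boundingRect(p); print("case bbox",r)
L=[];
for v in range(165,222,4):
    xs=np.where(g[v])[0]; L.append(((xs.min()+xs.max()+1)/2,v))
W=np.array([ray("",x,y,20,P)[:2] for x,y in L]); W=(W-o)@np.array([ex,ey]).T
k=np.polyfit(W[:,0],W[:,1],1); print("case line in rack: slope",k[0],"y at",W[[0,-1]].round(1)); 
print("front end z17", ((ray("",r[0]+r[2]/2,r[1],17,P)[:2]-o)@np.array([ex,ey]).T).round(1))
E
python3 m.py
```

```text
[ 139    0   26   96 1789] 95 157.71875
[ 194    0   17   95 1186] 94 205.10344827586206
[250   0   7  95 661] 94 252.64705882352942
[ 296    0   16   95 1231] 94 300.4230769230769
[ 341    0   27   95 1835] 94 348.35714285714283
[[445.1  95.6]
 [507.9  79.7]
 [570.5  62.5]
 [633.3  45.2]
 [696.4  27.9]] [64.8 64.9 65.2 65.4]
rack o [586.3 120.1] yaw 1.3076588988998574
case bbox (253, 143, 33, 85)
case line in rack: slope 0.01641072273574359 y at [[-153.5  -22.6]
 [-235.8  -23.6]]
front end z17 [-123.7  -22.5]
```

```bash
sed -i 's/ray("",x,y,0,P)/ray("",x,y,20,P)/' m.py; python3 m.py | tail -8
python3 - <<'E'
from h import *
o=np.array([583.,119.]);y=1.306
E
```

```text
[570.1  61.6]
 [630.1  45.1]
 [690.3  28.6]] [61.8 61.9 62.2 62.4]
rack o [585.9 119.3] yaw 1.3076588988998574
case bbox (253, 143, 33, 85)
case line in rack: slope 0.016410722735743576 y at [[-152.6  -22.8]
 [-234.9  -23.7]]
front end z17 [-122.8  -22.6]
```

```bash
cat >> h.py <<'E'
YAW=1.306; O=np.array([586,119.]); EX=np.array([np.cos(YAW),np.sin(YAW)]); EY=np.array([-EX[1],EX[0]])
def rk(x,y,z): return [*(O+x*EX+y*EY),z]
def me():
    s=ctrl.read_state(); d=np.array(s["eef_pos"][:2])-O; print(s["clock"],"rack",(d@EX).round(1),(d@EY).round(1),"z",s["eef_pos"][2].round(1),"yaw",s["tool_rot"][2],"F",np.round(s["force"],2),s["width"])
E
python3 -c "
from h import *
me();goal(rk(-35,124,75),YAW)"
```

```text
2.15 rack -146.4 2.6 z 300.4 yaw 1.3028643983328505 F [-1.21 -0.55 -0.12] -0.10150341094363587
shift cm [ 11.11 -12.18  22.54] rotvec deg [ 0.   0.  -0.2]
```

Call:
jog_arm --increments '[0,11.1,-12.2,0,0,0,-0.2,0,11.1,-12.2,4,0,0,-0.2,0,11.1,-12.2,8,0,0,-0.2,0,11.1,-12.2,12,0,0,-0.2,0,11.1,-12.2,16,0,0,-0.2,0,11.1,-12.2,20,0,0,-0.2,0,11.1,-12.2,22.5,0,0,-0.2,0,11.1,-12.2,22.5,0,0,-0.2,0,11.1,-12.2,22.5,0,0,-0.2,0,11.1,-12.2,22.5,0,0,-0.2]'

```text
clock: 3.15
eef_pos: [458.5, 118.9, 77.0]
tool_rot: [3.139, -0.002, 1.307]
force: [-0.6, 0.3, 0.6]
width: 0.3
gripper_force: 0.0
```

```bash
python3 - <<'E'
from h import *
me(); save("scene","s1"); a=cv2.imread("pics/s1.png")[100:250,190:400]; cv2.imwrite("pics/s1c.png",cv2.resize(a,None,fx=3.5,fy=3.5))
E
```

```text
3.15 rack -33.5 123.0 z 77.0 yaw 1.3073143387616024 F [-0.55  0.27  0.55] 0.32778908023843006
```

View pics/s1c.png

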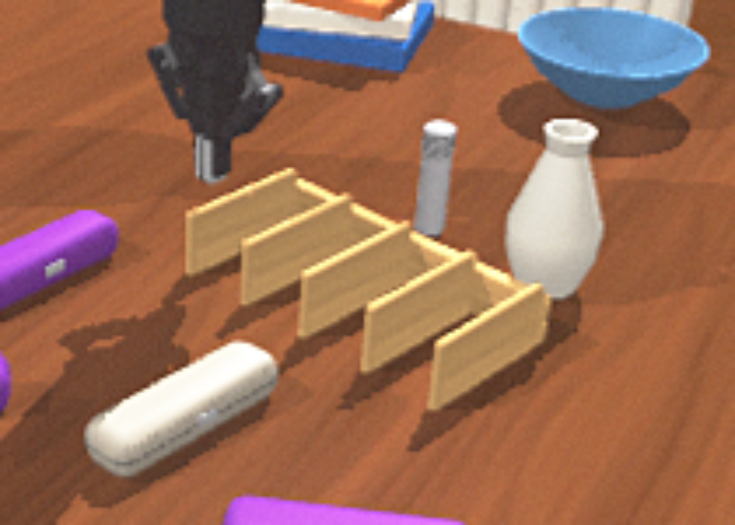

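The fingertips, at crop (210,175), are above upright 1's top edge. Next I descend to touch it.

Call:
jog_arm --increments '[0,0,0,1.2,0,0,0,0,0,0,1.7,0,0,0,0,0,0,2.0,0,0,0,0,0,0,2.2,0,0,0,0,0,0,2.3,0,0,0,0,0,0,2.4,0,0,0,0,0,0,2.4,0,0,0]'

```text
clock: 3.9
eef_pos: [457.7, 118.6, 54.5]
tool_rot: [3.138, -0.0, 1.308]
force: [-6.6, -1.7, 32.7]
width: 0.4
gripper_force: 17.1
```

Call:
jog_arm --increments '[0,0,0,-2,0,0,0,0,0,2,-2.5,0,0,0,0,0,6.2,-2.5,0,0,0,0,0,6.2,-2.5,0,0,0,0,0,6.2,-1,0,0,0,0,0,6.2,-0.4,0,0,0,0,0,6.2,-0.2,0,0,0,0,0,6.2,-0.1,0,0,0,0,0,6.2,-0.1,0,0,0]'

```text
clock: 4.8
eef_pos: [516.7, 102.1, 54.6]
tool_rot: [3.14, 0.001, 1.308]
force: [-4.4, -2.8, 21.3]
width: -0.1
gripper_force: 11.0
```

Call:
jog_arm --increments '[0,0,0,-2,0,0,0,0,0,2,-2.5,0,0,0,0,0,6.2,-2.5,0,0,0,0,0,6.2,-2.5,0,0,0,0,0,6.2,-1,0,0,0,0,0,6.2,-0.4,0,0,0,0,0,6.2,-0.1,0,0,0,0,0,6.2,0,0,0,0,0,0,6.2,0,0,0,0]'

```text
clock: 5.7
eef_pos: [574.9, 86.5, 54.6]
tool_rot: [-3.141, 0.003, 1.309]
force: [-7.0, -2.3, 27.1]
width: 0.0
gripper_force: 13.4
```

```bash
python3 -c "
from h import *
me();goal(rk(-198,-27,170),YAW)"
```

```text
5.7 rack -34.3 2.2 z 54.6 yaw 1.309309501290282 F [-7.02 -2.35 27.08] 0.044082919166984876
shift cm [-16.41   2.85 -11.5 ] rotvec deg [-0.1  0.2  0.2]
```

Call:
jog_arm --increments '[0,0,0,-4,0,0,0,8.5,-4,1,-7,0,0,0,8.5,-8,2,-7,0,0,0,8.5,-12,3,-7,0,0,0,8.5,-16.4,3.3,-7,0,0,0,8.5,-16.4,3.3,-7,0,0,0,8.5,-16.4,3.3,-7,0,0,0,8.5,-16.4,3.3,-7,0,0,0]'

```text
clock: 6.5
eef_pos: [565.4, -78.3, 121.8]
tool_rot: [-3.14, -0.001, 1.311]
force: [-0.7, -0.2, 0.6]
width: 85.2
gripper_force: 0.0
```

```bash
python3 - <<'E'
from h import *
me(); goal(rk(-198,-31,10),YAW); save("wrist","w2")
E
```

```text
6.5 rack -195.8 -31.8 z 121.8 yaw 1.3106603068759095 F [-0.75 -0.19  0.58] 85.20957866881258
shift cm [-0.23 -0.06 11.18] rotvec deg [-0.1 -0.1  0.3]
```

View pics/w2.png

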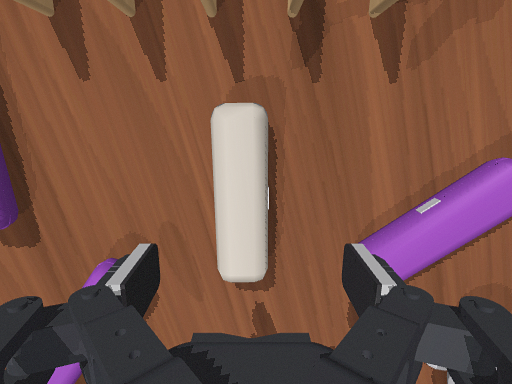

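The case lies at (240,192) between the open fingers, slightly left of the tool's centre line. A purple neighbour's end at about (370,245) needs a clearance check.

```bash
python3 - <<'E'
from h import *
for q in [(-198,-88,20),(-185,-88,20),(-210,-88,20),(-198,26,20),(-198,-31,20),(-150,-88,20)]: print(q,np.round(proj("wrist",rk(*q))))
for u,v in [(362,240),(400,278),(211,115),(217,270),(269,115),(267,270),(240,102),(242,283)]:
    w=ray("wrist",u,v,20)[:2]-O; print(u,v,(w@EX).round(1),(w@EY).round(1))
E
```

```text
(-198, -88, 20) [319. 199.]
(-185, -88, 20) [320. 184.]
(-210, -88, 20) [319. 213.]
(-198, 26, 20) [181. 198.]
(-198, -31, 20) [250. 199.]
(-150, -88, 20) [323. 140.]
362 240 -234.1 -126.7
400 278 -270.2 -164.0
211 115 -131.4 -0.6
217 270 -263.4 -2.1
269 115 -131.2 -45.0
267 270 -263.1 -46.1
240 102 -121.8 -22.8
242 283 -276.1 -24.1
```

Call:
jog_arm --increments '[8.5,-0.2,0,3,0,0,0,8.5,-0.2,0,7,0,0,0,8.5,-0.2,0,10,0,0,0.3,8.5,-0.2,0,11,0,0,0.3,8.5,-0.2,0,11,0,0,0.3,6.5,-0.2,0,11,0,0,0.3,5.6,-0.2,0,11,0,0,0.3,5.2,-0.2,0,11,0,0,0.3,4.9,-0.2,0,11,0,0,0.3,4.7,-0.2,0,11,0,0,0.3,4.6,-0.2,0,11,0,0,0.3,4.6,-0.2,0,11,0,0,0.3]'

```text
clock: 7.75
eef_pos: [565.5, -82.5, 12.4]
tool_rot: [3.141, 0.0, 1.303]
force: [-0.8, -0.6, 0.2]
width: 45.7
gripper_force: 0.5
```

```bash
python3 -c "
from h import *
me()"
```

```text
7.75 rack -199.8 -33.0 z 12.4 yaw 1.3027145439349876 F [-0.76 -0.64  0.16] 45.69635953844319
```

Call:
jog_arm --increments '[6.5,0,0,0,0,0,0,7,0,0,0,0,0,0,7,0,0,-3,0,0,0,7,0,0,-7,0,0,0,7,-4,0,-9,0,0,0,4,-8,0,-9,0,0,0,2,-11,0,-9,0,0,0,0,-11,0,-9,0,0,0,0,-11,0,-9,0,0,0]'

```text
clock: 8.65
eef_pos: [536.3, -189.2, 102.3]
tool_rot: [3.141, -0.0, 1.301]
force: [0.1, 1.5, 0.7]
width: 11.9
gripper_force: 0.0
```

```bash
python3 - <<'E'
from h import *
me(); save("wrist","w3"); save("top","t3")
a=cv2.imread("pics/w3.png");hsv=cv2.cvtColor(a,cv2.COLOR_BGR2HSV)
g=((hsv[...,1]<60)&(hsv[...,2]>140)).astype(np.uint8)
n,l,st,c=cv2.connectedComponentsWithStats(g); i=1+st[1:,4].argmax(); print(st[i])
W=[]
for v in range(st[i,1]+15,st[i,1]+st[i,3]-15,6):
    xs=np.where(l[v]==i)[0]; w=ray("wrist",(xs.min()+xs.max()+1)/2,v,20)[:2]-O; W.append([w@EX,w@EY])
W=np.array(W); print(W[[0,-1]].round(1),np.polyfit(W[:,0],W[:,1],1))
print(goal(rk(-305,-31,12),YAW))
E
```

```text
8.65 rack -310.4 -32.7 z 102.3 yaw 1.3007691799922851 F [0.06 1.45 0.68] 11.92695703683332
[ 214    0   67  154 9475]
[[-180.7  -30.3]
 [-257.5  -31.1]] [ 8.39196076e-03 -2.87594960e+01]
shift cm [ 0.3  -0.18  9.04] rotvec deg [ 0.  -0.1 -0.1]
None
```

View pics/w3.png

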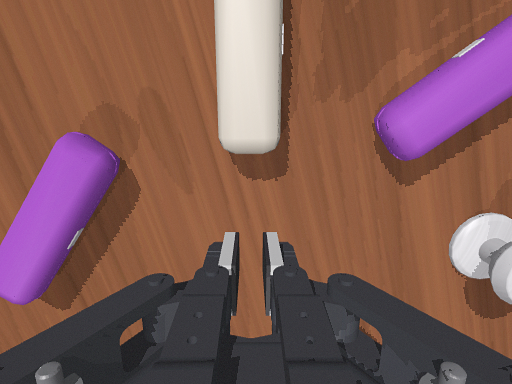

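The case is now centred on the gap line (y ≈ -30.5); its rear end is at (250,153), ahead of the closed fingers. Descend behind it and push.

Call:
jog_arm --increments '[0,0,-0.1,3,0,0,0,0,0,-0.1,7,0,0,0,0,0,-0.1,9,0,0,0,0,0,-0.1,9,0,0,0,0,1,-0.1,9,0,0,0,0,1.8,-0.1,9,0,0,0,0,2.4,-0.1,9,0,0,0,0,3,-0.1,9,0,0,0,0,3.6,-0.1,9,0,0,0,0,4.2,-0.1,9,0,0,0,0,4.9,-0.1,9,0,0,0,0,5.6,-0.1,9,0,0,0,0,6.3,-0.1,9,0,0,0,0,7,-0.1,9,0,0,0,0,7.6,-0.1,9,0,0,0,0,8.2,-0.1,9,0,0,0,0,8.8,-0.1,9,0,0,0,0,9.3,-0.1,9,0,0,0,0,9.6,-0.1,9,0,0,0,0,9.6,-0.1,9,0,0,0]'

```text
clock: 10.75
eef_pos: [561.0, -94.7, 12.3]
tool_rot: [3.142, -0.001, 1.304]
force: [0.3, -0.0, 0.3]
width: 0.1
gripper_force: 0.0
```

```bash
python3 - <<'E'
from h import *
me(); save("wrist","w4")
a=cv2.imread("pics/w4.png");hsv=cv2.cvtColor(a,cv2.COLOR_BGR2HSV)
g=((hsv[...,1]<60)&(hsv[...,2]>140)).astype(np.uint8)
n,l,st,c=cv2.connectedComponentsWithStats(g); i=1+st[1:,4].argmax(); print(st[i])
W=[]
for v in range(st[i,1]+20,min(st[i,1]+st[i,3]-15,225),6):
    xs=np.where(l[v]==i)[0]; w=ray("wrist",(xs.min()+xs.max()+1)/2,v,20)[:2]-O; W.append([w@EX,w@EY])
W=np.array(W); print(W[[0,-1]].round(1),np.polyfit(W[:,0],W[:,1],1))
E
```

```text
10.75 rack -212.8 -31.8 z 12.3 yaw 1.303724879380232 F [ 0.31 -0.01  0.3 ] 0.1136645331656178
[  191     0   111   235 23580]
[[-111.6  -29.9]
 [-193.6  -30.1]] [ 1.10696162e-03 -2.96935125e+01]
```

View pics/w4.png

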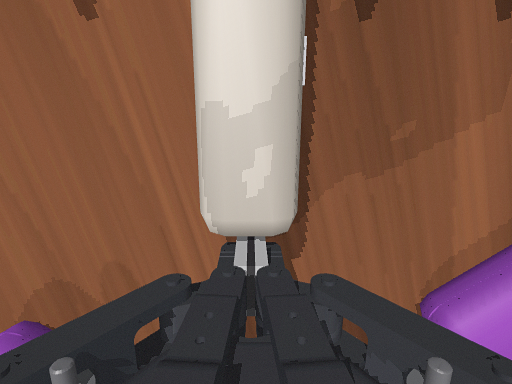

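The case's rear, at (250,235), sits squarely against the fingertips and the case runs straight along the gap line. I continue the push.

Call:
jog_arm --increments '[0,0.5,0,0,0,0,0,0,1.1,0,0,0,0,0,0,1.7,0,0,0,0,0,0,2.3,0,0,0,0,0,0,2.9,0,0,0,0,0,0,3.5,0,0,0,0,0,0,4.1,0,0,0,0,0,0,4.7,0,0,0,0,0,0,5.3,0,0,0,0,0,0,5.9,0,0,0,0,0,0,6.5,0,0,0,0,0,0,7.1,0,0,0,0,0,0,7.7,0,0,0,0,0,0,8.3,0,0,0,0,0,0,8.8,0,0,0,0,0,0,9.3,0,0,0,0,0,0,9.7,0,0,0,0,0,0,10,0,0,0,0,0,0,10.2,0,0,0,0,0,0,10.2,0,0,0,0,0]'

```text
clock: 12.8
eef_pos: [588.0, 3.2, 12.4]
tool_rot: [3.141, -0.0, 1.303]
force: [-0.5, 0.2, -0.2]
width: -0.2
gripper_force: 0.0
```

Call:
jog_arm --increments '[0,0.2,0,0,0,0,0,0,0.4,0,0,0,0,0,0,0.6,0,0,0,0,0,0,0.7,0,0,0,0,0]'

```text
clock: 13.2
eef_pos: [589.7, 9.7, 12.3]
tool_rot: [3.142, -0.0, 1.303]
force: [-1.5, -1.1, 0.9]
width: 0.4
gripper_force: 0.5
```

```bash
python3 - <<'E'
from h import *
me(); save("top","t5"); save("scene","s5"); a=cv2.imread("pics/s5.png")[100:250,190:400]; cv2.imwrite("pics/s5c.png",cv2.resize(a,None,fx=3.5,fy=3.5))
E
```

```text
13.2 rack -104.5 -32.2 z 12.3 yaw 1.3029337111462032 F [-1.48 -1.12  0.91] 0.40953797803734315
```

View pics/s5c.png

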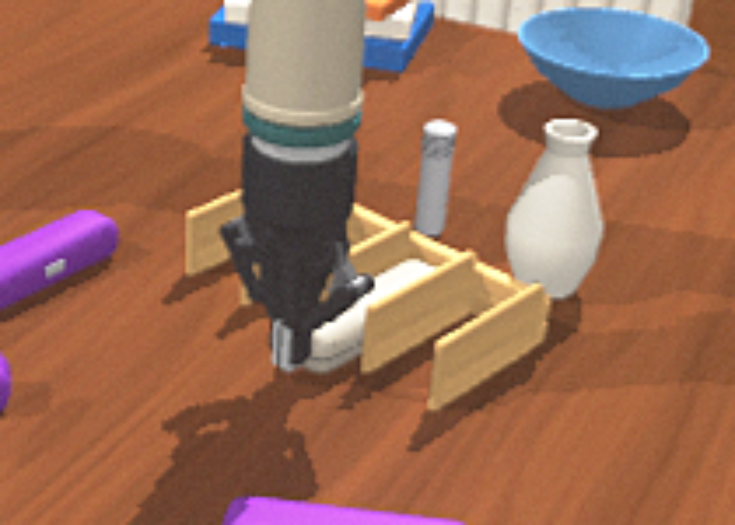

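The case is in gap 3, with its front end near the rail at crop (425,268), and the fingers are still behind it. Small steps now, until the force rises.

Call:
jog_arm --increments '[0,0.1,0,0,0,0,0,0,0.2,0,0,0,0,0,0,0.3,0,0,0,0,0,0,0.3,0,0,0,0,0]'

```text
clock: 13.7
eef_pos: [590.5, 12.6, 12.3]
tool_rot: [3.141, -0.0, 1.303]
force: [0.3, -0.6, 0.8]
width: -0.2
gripper_force: 0.3
```

Call:
jog_arm --increments '[0,0.1,0,0,0,0,0,0,0.2,0,0,0,0,0,0,0.3,0,0,0,0,0,0,0.3,0,0,0,0,0]'

```text
clock: 14.1
eef_pos: [590.8, 13.8, 12.3]
tool_rot: [-3.141, 0.002, 1.302]
force: [-1.4, -4.5, 2.6]
width: -0.5
gripper_force: 2.5
```

Call:
jog_arm --increments '[0,0.1,0,0,0,0,0,0,0.2,0,0,0,0,0,0,0.2,0,0,0,0,0]'

```text
clock: 14.4
eef_pos: [590.8, 13.8, 12.3]
tool_rot: [-3.14, 0.005, 1.301]
force: [-2.4, -8.1, 5.1]
width: 0.2
gripper_force: 4.2
```

Firmly stopped: the force rises without any motion. Back off and check.

Call:
jog_arm --increments '[0,-1,0,0,0,0,0,0,-3,0,0,0,0,0,0,-6,0,0,0,0,0,0,-6,0,-4,0,0,0,0,-7,0,-8,0,0,0,0,-8,0,-12,0,0,0,0,-9,0,-16,0,0,0,0,-9,0,-18,0,0,0,0,-9,0,-18,0,0,0,0,-9,0,-18,0,0,0]'

```text
clock: 15.4
eef_pos: [568.1, -68.9, 192.3]
tool_rot: [3.141, -0.001, 1.304]
force: [-0.6, -0.1, 0.2]
width: -0.1
gripper_force: 0.0
```

```bash
python3 - <<'E'
from h import *
me(); save("wrist","w6")
E
```

```text
15.4 rack -186.0 -31.9 z 192.3 yaw 1.3035646567646624 F [-0.57 -0.09  0.22] -0.12562457195062504
```

View pics/w6.png

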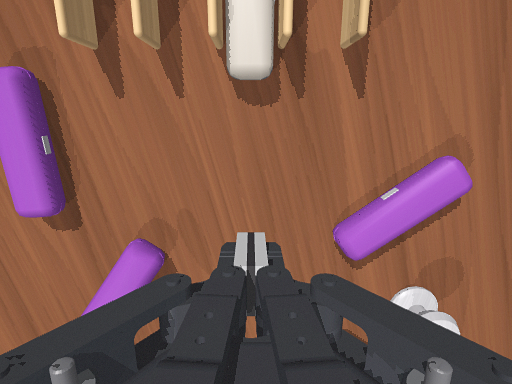

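The case sits between uprights 3 and 4, straight, with its rear end at (250,79) and the noses at row ~47. I check the depth numerically and then hand in.

```bash
python3 - <<'E'
from h import *
for u,v,z in [(250,79,12),(216,47,20),(286,47,20)]:
    w=ray("wrist",u,v,z)[:2]-O; print((w@EX).round(1),(w@EY).round(1))
w=ray("wrist",250,79,12)[:2]-O
if -97<w@EX<-83: print(ctrl.finish_job())
E
```

```text
-89.1 -30.0
-61.8 1.5
-62.0 -63.6
the job is handed in; nothing more can be done
None
```

The fingertip touched uprights 1, 2 and 3 in that order, and the grey case was pushed straight into the third gap until it stopped against the back rail, about 28 mm of it still standing out; the job is handed in, verdict not shown.

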